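Index the dish carousel and swing the magnifier over

ROBOT

A 7-joint arm with a two-finger parallel gripper is mounted at the origin on the work surface. World frame = base frame: x ahead of the robot, y to its left, z up, the work surface at z = 0. Lengths are in mm, angles in rad, forces in N, time in s.
With the tool pointing down it reaches from about 425 to 875 mm from the base axis. Payload 4.7 kg.
Tool frame: the origin (TCP) lies on the centre line of the jaws, within the pads' length; the fingertips stand 25 mm ahead of it and the grasp point (between the pads) lies 6 mm ahead of it; z points along the fingers, y is the line along which they close (so a half turn about z gives the same grasp; the last joint's range is limited). The gripper opens to 85 mm and grips with 20 to 120 N. Pads are 22 mm wide; open, the fingers measure 114 mm over their backs; the gripper's body (76 mm by 85 mm) begins 54 mm behind the grasp point. The pads swing forward as they close: fully open they stand 13 mm farther back than shut.
Start: joints at [-1.305, 0.321, -0.07, 1.45, 0.023, 1.371, -0.057], TCP at [161.971, 629.514, 256.349] pointing down, gripper open.
Joint ranges: [-2.86, 2.86], [-0.3, 2.09], [-1.38, 1.24], [0.06, 2.45], [-1.56, 4.7], [0.09, 2.05], [-2.69, 2.69]. Speed limits (rad/s): [2.57, 2.57, 3.14, 3.14, 3.14, 3.14, 3.14].

INTERFACE

Orientations are given as a unit quaternion [x, y, z, w].
In Python, from cell import arm gives the robot as it stands.
- The arm moves only by the shell command python3 -m handwheel 'ROWS'. ROWS is JSON, a list of rows, each an object with "angular": the turn, a rotation vector about the tool's x, y, z in degrees, a list of three; "xyz": the shift along the tool's x, y, z in m, a list of three; "hand": the closure, from 0 (fully open) to 1 (shut). In form: [{"angular": [ax, ay, az], "xyz": [x, y, z], "hand": hand}, ...]. A call has 1 to 5 rows; each row shifts and turns the commanded pose from where the row before left it, along the tool's axes as they then stand; what a row does not reach is not made up. A row lasts 1/12 s, in which the tool goes at most 41.7 mm and 7.16 degrees, less where a joint would pass 70% of its speed; a pose out of reach is approached as far as the arm can. A call is refused whole if a number of a shift passes 0.0417 or a number of a turn 7.16, either way. A call with a gripper value outside its range is refused whole. The fingers move at their own pace and stop on an object; the grip force is fixed at half the most. Time passes only in rows, so rows that do not move let the fingers close. It gives the time, the measured TCP pose, the force, the opening and the grip force at its end, in the units of the state.
- arm.observe(): the state, without advancing time (a new reading comes with each control period).
- arm.capture(name): name is "side" or "top" or "wrist"; returns a dict with "img" (384x512x3 uint8, blue, green, red), "intrinsics" (3x3 intrinsics, pixels), "xyz" and "orientation" of the camera in the world. Camera axes: x right, y up, looking along -z (the intrinsics and any distortion apply to the point x, -y, -z); pixel columns grow to the right and rows downward; lengths in mm; the calibration is good to about 2 mm. A picture is of the moment at which its call begins. There is no depth.
- arm.sign_off(): hands the job in; it is judged then, once.
The state is a dict: "time_s": time; "joint_pos": joint angles; "joint_vel": joint speeds; "effort": joint torques, N m; "ee_pos": TCP position; "ee_rot": TCP orientation; "force": force on the tool from outside, world axes, zero at the start; "ft_torque": the same for the moment, N m; "grip_width": opening from 0.0 (shut) to 1.0 (fully open); "grasp_force": force on a finger pad.
Only numpy, scipy, OpenCV 4.12 (cv2) and the standard library are available. Lean on these libraries where they do the work, as an engineer would, in place of code of your own. Each camera call takes 0.05 s, during which the arm holds its last target. There are 200 camera calls.

TASK

With a fingertip, gently push the dish carousel round by its metal arms until the blue-lidded dish sits centred over the amber light window; then push the red swing arm round until the magnifier lens is centred above that blue dish. Only push, slowly: do not pinch or press hard on the carousel or the swing arm, and do not touch the dishes. Leave the tube rack, bottle, pipette and spare dish where they are.

Things in the scene. Friction and masses are not known exactly. Their poses are not given: they have to be found in the camera images.
- station: dark steel round base plate, 310 mm across and 8 mm thick, fixed to the bench, with a small tongue that carries the magnifier's post. Origin on the bench at the centre of the round plate, below the carousel's axle; z up. In its frame the amber window lies at (-95, 55) mm and the magnifier's post at (20, 190) mm
- window (a point): centre of the amber light window, a glowing amber disc 62 mm across with a 6 mm black rim, set in the base plate; 110 mm from the carousel's axle; a carousel dish can partly hide it from above. The point is 10 mm above the bench
- axle (a point): point on the carousel's vertical axis, 56 mm above the bench, at half height of its arms. Black hub 48 mm across, 72 mm high; three bare aluminium arms 120 degrees apart, 12 mm wide, 50 to 62 mm above the bench, bare from 24 to 84 mm from the axis, then a steel holder 52 mm across with a dish, centred at 110 mm. Free below the arms down to the plate (8 mm), but for a 40 mm column under the hub
- carousel (a joint): turn of the carousel in rad, positive anticlockwise seen from above; 0 (or any whole turn) when the blue dish is over the window. It turns freely both ways, more than a whole turn either way from any start; light friction (about 0.05 N m, 1 N at 50 mm) keeps it where it is left
- blue_dish: the dish with the blue lid, 41 mm across and 14 mm high, seated on the end of one carousel arm (it can only spin in its seat) 110 mm from the axle. Origin at the centre of its underside, 56 mm above the bench
- white_dish_a: a white-lidded dish, 41 mm across and 14 mm high, seated on the carousel arm 120 degrees anticlockwise from the blue one; origin at the centre of its underside
- white_dish_b: a white-lidded dish, 41 mm across and 14 mm high, seated on the carousel arm 120 degrees clockwise from the blue one; origin at the centre of its underside
- pivot (a point): point on the vertical axis of the magnifier's swing arm, on top of an 18 mm thick steel post, 135 mm above the bench, at half height of the arm; a black cap 30 mm across rises here to 150 mm
- lens (a point): centre of the magnifier lens, 135 mm above the bench: a clear disc in a black ring 72 mm across on the end of the red swing arm, 177 mm from the pivot. The red arm is a straight bar 12 mm wide, 129 to 141 mm above the bench, bare from 15 to 140 mm from the pivot; below it is free down to the carousel, whose dishes top out at 70 mm
- swing_arm (a joint): angle of the swing arm in rad, positive anticlockwise seen from above; 0 when the lens is over the amber window, about 1.7 to 2.35 when it is parked aside at the start; stops at -0.6 and 2.6, no stop at the window. Light friction (about 0.06 N m) keeps it where it is left
- tube_rack: loose steel rack 60 x 150 mm with four capped glass tubes, 95 mm high; origin at the centre of its underside, long side along its y; a bystander
- reagent_bottle: loose amber glass bottle with black cap, 48 mm across and 105 mm high, standing; origin at the centre of its underside; a bystander
- pipette: loose white pipette with yellow button lying on the bench, 263 mm long, 26 mm wide, 22 mm high; lies along its x, button end at -128 mm and black tip at +135 mm from its origin on the bench; a bystander
- spare_dish: loose clear lidded dish on the bench, 60 mm across and 17 mm high; origin at the centre of its underside; a bystander

How it is judged:
By the outcome, as a careful person would: the job done as asked, in the order asked, and still so for the second after the job is handed in, with the robot touching nothing.
It also fails if it takes over 64 s, if anything falls off the work surface, if the arm or the gripper's body presses on something with over 40 N, if the wrist force passes 120 N, or if a joint passes its speed limit or range.

## Working session

There is one attempt and no reset: what is moved stays moved. The work goes in short steps, Python scripts to look and compute and a shell command to move; the robot and the scene stay as the last step left them, time stands still between calls to the robot, and variables do not carry over. Pictures are saved under pics/ and viewed, at most 10 in all, crops included, and the job is handed in when it is done.

```bash
mkdir -p pics; cat > h.py <<'E'
import numpy as np, cv2
from scipy.spatial.transform import Rotation as R
from cell import arm
def snap(n,f):
    c=arm.capture(n); cv2.imwrite(f'pics/{f}.png',c['img'])
    np.savez(f'pics/{f}.npz',K=c['intrinsics'],t=c['xyz'],q=c['orientation']); return c
def pos(f,u,v,z):
    d=np.load(f'pics/{f}.npz');K=d['K'];M=R.from_quat(d['q']).as_matrix()
    r=np.linalg.inv(K)@[u,v,1]; r=M@[r[0],-r[1],-r[2]]
    return d['t']+r*(z-d['t'][2])/r[2]
def pix(f,p):
    d=np.load(f'pics/{f}.npz');K=d['K'];M=R.from_quat(d['q']).as_matrix()
    c=M.T@(np.array(p)-d['t']); c=K@[c[0],-c[1],-c[2]]; return c[:2]/c[2]
E
python3 - <<'E'
from h import *
for n in ['top','side']:
    c=snap(n,n+'0'); print({k:v for k,v in c.items() if k!='img'})
s=arm.observe(); print(s)
a=cv2.imread('pics/top0.png');cv2.imwrite('pics/top0b.png',cv2.resize(a,(800,600),interpolation=cv2.INTER_CUBIC))
E
```

```text
{'intrinsics': array([[370.14812042,   0.        , 258.1319066 ],
       [  0.        , 370.14812042, 193.69098057],
       [  0.        ,   0.        ,   1.        ]]), 'xyz': array([ 495.21228942, -114.33966296, 1111.61340478]), 'orientation': array([-0.03891631,  0.01252772,  0.71137544, -0.7016221 ])}
{'intrinsics': array([[363.43487123,   0.        , 251.56241523],
       [  0.        , 363.43487123, 189.09756163],
       [  0.        ,   0.        ,   1.        ]]), 'xyz': array([ 116.77374697, -547.55782289,  800.49623232]), 'orientation': array([ 0.33527777, -0.14229725, -0.35245083,  0.86204334])}
{'time_s': 0.1, 'joint_pos': array([-1.30487725,  0.32176324, -0.07010912,  1.45157312,  0.02258169,
        1.37081368, -0.05688305]), 'joint_vel': array([ 0.00157152, -0.00036871, -0.00086554, -0.00392344, -0.0001928 ,
        0.00026401,  0.00032825]), 'effort': array([-1.67665034e-04, -4.94878256e+01, -3.84007730e-01, -3.15211987e+01,
        1.31081449e-02,  7.44904275e-03,  8.13827086e-06]), 'ee_pos': array([161.86939903, 629.05523541, 255.31359694]), 'ee_rot': array([ 1.25544952e-01,  9.92087537e-01, -8.81805869e-04, -7.66559282e-05]), 'force': array([ 0.15346951, -0.22917615,  0.03485437]), 'ft_torque': array([-0.05149394, -0.00169216,  0.03943198]), 'grasp_force': 0.0, 'grip_width': 1.0061265312739347}
```

View pics/top0b.png

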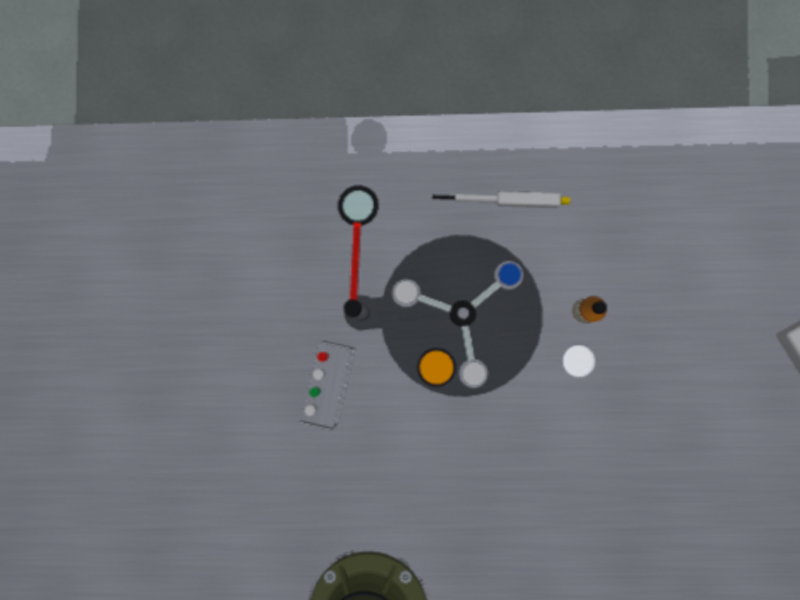

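View pics/side0.png

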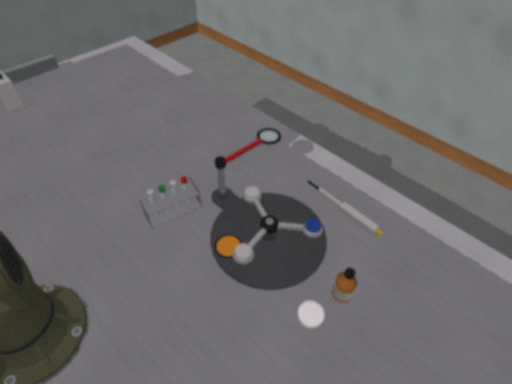

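The top view (800x600) shows the hub at (463,313), blue dish at (509,275), white dishes at (405,292) and (473,374), window at (436,367), pivot cap at (353,309) and lens at (358,205). The side view agrees.

```bash
cat > m.py <<'E'
from h import *
s=1.5625
P=lambda u,v,z: pos('top0',(u+.5)/s-.5,(v+.5)/s-.5,z)[:2]
hub=P(463,313,72);win=P(436,367,9);blue=P(509,275,70);wa=P(405,292,70);wb=P(473,374,70);piv=P(353,309,150);lens=P(358,205,141)
rack=P(328,385,60);bot=P(599,308,105);sp=P(579,361,17)
for n in 'hub win blue wa wb piv lens rack bot sp'.split(): print(n,globals()[n].round(1), np.linalg.norm(globals()[n]-hub).round(1))
ang=lambda v:np.arctan2(v[1],v[0])
# fit station yaw from win & piv
src=np.array([[-95,55],[20,190],[0,0]]);dst=np.array([win,piv,hub])
a=src-src.mean(0);b=dst-dst.mean(0)
yaw=np.arctan2((a[:,0]*b[:,1]-a[:,1]*b[:,0]).sum(),(a*b).sum())
M=np.array([[np.cos(yaw),-np.sin(yaw)],[np.sin(yaw),np.cos(yaw)]])
o=dst.mean(0)-M@src.mean(0)
print('yaw',yaw,'o',o,'res',dst-(o+src@M.T))
print('win',o+M@[-95,55],'piv',o+M@[20,190],'winang',ang(M@[-95,55]))
print('car', [np.degrees(ang(x-o)-ang(M@[-95,55])) for x in (blue,wa,wb)])
pv=o+M@[20,190]
print('swing',np.degrees(ang(lens-pv)-ang(M@[-115,-135])),np.linalg.norm(lens-piv))
E
python3 m.py
```

```text
hub [ 551.6 -182.4] 0.0
win [ 453.3 -133.5] 109.7
blue [ 619.  -266.4] 107.8
wa [591.2 -78.7] 111.0
wb [ 442.5 -198.1] 110.2
piv [556.7   6. ] 188.4
lens [735.3  -2.6] 257.1
rack [424.9  63.6] 276.7
bot [ 555. -414.] 231.6
sp [ 461.8 -399.7] 235.1
yaw 0.07159083008586867 o [ 551.30709915 -182.96402701] res [[ 0.72204072  1.40321664]
 [-0.9736108  -2.00003432]
 [ 0.25157009  0.59681768]]
win [ 452.61631134 -134.90023188] piv [557.66522703   7.9798763 ] winang 2.6883877120255546
car [np.float64(-204.99707056203746), np.float64(-84.97533923198492), np.float64(-326.1084958842585)]
swing 122.92945502351488 178.82958362251608
```

```bash
python3 -m handwheel '[{"angular":[0,0,-4.8],"xyz":[0,0,0],"hand":1},{"angular":[0,0,-4.8],"xyz":[0,0,0],"hand":1},{"angular":[0,0,-4.8],"xyz":[0,0,0],"hand":1},{"angular":[0,0,0],"xyz":[0,0,0],"hand":1}]'
python3 -c "
from h import *
print(R.from_quat(arm.observe()['ee_rot']).as_matrix().round(3))"
```

```text
time_s: 0.43
ee_pos: [161.9, 629.2, 255.7]
ee_rot: [-0.001, 1.0, -0.001, -0.0]
force: [-0.3, 0.7, -0.2]
grip_width: 0.451
grasp_force: 0.0
[[-1.    -0.002 -0.   ]
 [-0.002  1.    -0.001]
 [ 0.    -0.001 -1.   ]]
```

```bash
A='x'; 
python3 -m handwheel '[{"angular":[0,0,0],"xyz":[-0.024,-0.0235,0],"hand":1},{"angular":[0,0,0],"xyz":[-0.024,-0.0235,0],"hand":1},{"angular":[0,0,0],"xyz":[-0.024,-0.0235,0],"hand":1},{"angular":[0,0,0],"xyz":[-0.024,-0.0235,0],"hand":1},{"angular":[0,0,0],"xyz":[-0.024,-0.0235,0],"hand":1}]'|head -2
python3 -m handwheel '[{"angular":[0,0,0],"xyz":[-0.024,-0.0235,0],"hand":1},{"angular":[0,0,0],"xyz":[-0.024,-0.0235,0],"hand":1},{"angular":[0,0,0],"xyz":[-0.024,-0.0235,0],"hand":1},{"angular":[0,0,0],"xyz":[-0.024,-0.0235,0],"hand":1},{"angular":[0,0,0],"xyz":[-0.024,-0.0235,0],"hand":1}]'|head -2
python3 -m handwheel '[{"angular":[0,0,0],"xyz":[-0.024,-0.0235,0],"hand":1},{"angular":[0,0,0],"xyz":[-0.024,-0.0235,0],"hand":1},{"angular":[0,0,0],"xyz":[-0.024,-0.0235,0],"hand":1},{"angular":[0,0,0],"xyz":[-0.024,-0.0235,0],"hand":1},{"angular":[0,0,0],"xyz":[0,-0.03,0],"hand":1}]'|head -2
python3 -m handwheel '[{"angular":[0,0,0],"xyz":[0,-0.03,0],"hand":1},{"angular":[0,0,0],"xyz":[0,-0.03,0],"hand":1},{"angular":[0,0,0],"xyz":[0,-0.03,0],"hand":1},{"angular":[0,0,0],"xyz":[0,-0.03,0],"hand":1},{"angular":[0,0,0],"xyz":[0,-0.03,0],"hand":1}]'|head -2
python3 -m handwheel '[{"angular":[0,0,0],"xyz":[0,-0.03,0],"hand":1},{"angular":[0,0,0],"xyz":[0,-0.03,0],"hand":1},{"angular":[0,0,0],"xyz":[0,-0.03,0],"hand":1},{"angular":[0,0,0],"xyz":[0,-0.03,0],"hand":1},{"angular":[0,0,0],"xyz":[0,-0.03,0],"hand":1}]'|head -2
python3 -m handwheel '[{"angular":[0,0,0],"xyz":[0,-0.03,0],"hand":1},{"angular":[0,0,0],"xyz":[0,-0.03,0],"hand":1},{"angular":[0,0,0],"xyz":[0,-0.03,0],"hand":1},{"angular":[0,0,0],"xyz":[0,0,0],"hand":1},{"angular":[0,0,0],"xyz":[0,0,0],"hand":1}]'
```

```text
time_s: 0.85
ee_pos: [282.8, 510.5, 256.0]
time_s: 1.27
ee_pos: [402.7, 392.9, 256.2]
time_s: 1.68
ee_pos: [501.3, 268.7, 255.6]
time_s: 2.1
ee_pos: [497.4, 118.8, 256.1]
time_s: 2.52
ee_pos: [497.3, -31.1, 256.3]
time_s: 2.93
ee_pos: [497.1, -121.7, 256.3]
ee_rot: [0.004, 1.0, 0.0, -0.0]
force: [0.9, 0.2, 0.2]
grip_width: 0.001
grasp_force: 0.0
```

```bash

python3 -m handwheel '[{"angular":[0,0,0],"xyz":[-0.017,-0.003,0],"hand":1},{"angular":[0,0,0],"xyz":[-0.017,-0.004,0],"hand":1},{"angular":[0,0,0],"xyz":[0,0,0],"hand":1},{"angular":[0,0,0],"xyz":[0,0,0],"hand":1}]'
python3 - <<'E'
from h import *
c=snap('wrist','w1'); print(c['xyz'],c['orientation'])
for p in ([551.3,-183,72],[531,-128,62]): print(pix('w1',p))
E
```

```text
time_s: 3.27
ee_pos: [531.8, -125.2, 255.7]
ee_rot: [-0.0, 1.0, -0.0, -0.001]
force: [-1.3, 0.5, -0.5]
grip_width: -0.002
grasp_force: 0.0
[ 457.18895087 -125.63031278  373.32157574] [-0.1038981  -0.10358332  0.69944264  0.69946814]
[194.02932719 193.109645  ]
[248.28965776 171.31656929]
```

View pics/w1.png

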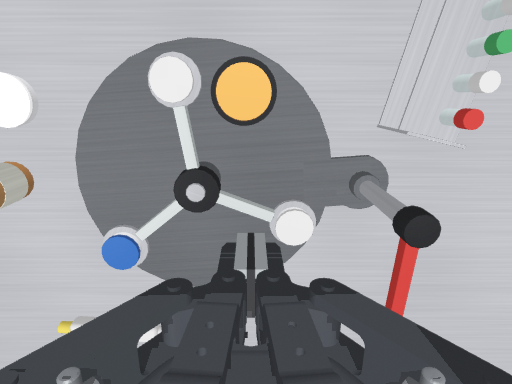

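The wrist view shows the hub at (195,190), as predicted, and the point below the fingertips is clear between the white_a and white_b arms. I'll descend there.

```bash

python3 -m handwheel '[{"angular":[0,0,0],"xyz":[0,0,0.032],"hand":1},{"angular":[0,0,0],"xyz":[0,0,0.032],"hand":1},{"angular":[0,0,0],"xyz":[0,0,0.032],"hand":1},{"angular":[0,0,0],"xyz":[0,0,0.032],"hand":1},{"angular":[0,0,0],"xyz":[0,0,0.032],"hand":1}]'|head -2
python3 -m handwheel '[{"angular":[0,0,0],"xyz":[0,0,0.020],"hand":1},{"angular":[0,0,0],"xyz":[0,0,0.014],"hand":1},{"angular":[0,0,0],"xyz":[0,0,0],"hand":1},{"angular":[0,0,0],"xyz":[0,0,0],"hand":1}]'
python3 - <<'E'
import numpy as np
p=lambda a:60*np.array([np.cos(np.radians(a)),np.sin(np.radians(a))])
for k in range(12):
    d=(p(108-15*(k+1))-p(108-15*k))/5; print(108-15*k,(np.array([-d[0],d[1]])/1000).round(5))
E
```

```text
time_s: 3.73
ee_pos: [530.9, -125.6, 95.2]
time_s: 4.07
ee_pos: [530.7, -126.0, 62.1]
ee_rot: [0.0, 1.0, 0.0, -0.001]
force: [-0.3, 0.4, 0.2]
grip_width: -0.001
grasp_force: 0.0
108 [-0.00308  0.00057]
93 [-0.00312 -0.00025]
78 [-0.00295 -0.00105]
63 [-0.00258 -0.00177]
48 [-0.00203 -0.00238]
33 [-0.00135 -0.00283]
18 [-0.00057 -0.00308]
3 [ 0.00025 -0.00312]
-12 [ 0.00105 -0.00295]
-27 [ 0.00177 -0.00258]
-42 [ 0.00238 -0.00203]
-57 [ 0.00283 -0.00135]
```

```bash

python3 -m handwheel '[{"angular":[0,0,0],"xyz":[-0.0031,0.0006,0],"hand":1},{"angular":[0,0,0],"xyz":[-0.0031,0.0006,0],"hand":1},{"angular":[0,0,0],"xyz":[-0.0031,0.0006,0],"hand":1},{"angular":[0,0,0],"xyz":[-0.0031,0.0006,0],"hand":1},{"angular":[0,0,0],"xyz":[-0.0031,0.0006,0],"hand":1}]'
python3 -m handwheel '[{"angular":[0,0,0],"xyz":[-0.0031,-0.0003,0],"hand":1},{"angular":[0,0,0],"xyz":[-0.0031,-0.0003,0],"hand":1},{"angular":[0,0,0],"xyz":[-0.0031,-0.0003,0],"hand":1},{"angular":[0,0,0],"xyz":[-0.0031,-0.0003,0],"hand":1},{"angular":[0,0,0],"xyz":[-0.0031,-0.0003,0],"hand":1}]'
python3 -m handwheel '[{"angular":[0,0,0],"xyz":[-0.003,-0.001,0],"hand":1},{"angular":[0,0,0],"xyz":[-0.003,-0.001,0],"hand":1},{"angular":[0,0,0],"xyz":[-0.003,-0.001,0],"hand":1},{"angular":[0,0,0],"xyz":[-0.003,-0.001,0],"hand":1},{"angular":[0,0,0],"xyz":[-0.003,-0.001,0],"hand":1}]'
python3 -m handwheel '[{"angular":[0,0,0],"xyz":[-0.0026,-0.0018,0],"hand":1},{"angular":[0,0,0],"xyz":[-0.0026,-0.0018,0],"hand":1},{"angular":[0,0,0],"xyz":[-0.0026,-0.0018,0],"hand":1},{"angular":[0,0,0],"xyz":[-0.0026,-0.0018,0],"hand":1},{"angular":[0,0,0],"xyz":[-0.0026,-0.0018,0],"hand":1}]'
```

```text
time_s: 4.48
ee_pos: [548.0, -123.5, 63.0]
ee_rot: [0.0, 1.0, 0.0, 0.001]
force: [0.4, 0.8, -0.5]
grip_width: -0.001
grasp_force: 0.0
time_s: 4.9
ee_pos: [562.4, -125.4, 62.0]
ee_rot: [0.0, 1.0, 0.0, -0.001]
force: [-1.7, 0.7, -0.1]
grip_width: 0.001
grasp_force: 0.7
time_s: 5.32
ee_pos: [578.0, -130.2, 62.3]
ee_rot: [0.0, 1.0, 0.0, 0.0]
force: [-0.6, 0.4, -0.2]
grip_width: 0.005
grasp_force: 0.6
time_s: 5.73
ee_pos: [591.0, -139.3, 62.4]
ee_rot: [0.0, 1.0, 0.0, 0.0]
force: [-0.7, 1.0, 0.3]
grip_width: 0.002
grasp_force: 0.6
```

```bash

python3 -m handwheel '[{"angular":[0,0,0],"xyz":[-0.002,-0.0024,0],"hand":1},{"angular":[0,0,0],"xyz":[-0.002,-0.0024,0],"hand":1},{"angular":[0,0,0],"xyz":[-0.002,-0.0024,0],"hand":1},{"angular":[0,0,0],"xyz":[-0.002,-0.0024,0],"hand":1},{"angular":[0,0,0],"xyz":[-0.002,-0.0024,0],"hand":1}]'|sed -n '2p;4p'
python3 -m handwheel '[{"angular":[0,0,0],"xyz":[-0.0014,-0.0028,0],"hand":1},{"angular":[0,0,0],"xyz":[-0.0014,-0.0028,0],"hand":1},{"angular":[0,0,0],"xyz":[-0.0014,-0.0028,0],"hand":1},{"angular":[0,0,0],"xyz":[-0.0014,-0.0028,0],"hand":1},{"angular":[0,0,0],"xyz":[-0.0014,-0.0028,0],"hand":1}]'|sed -n '2p;4p'
python3 -m handwheel '[{"angular":[0,0,0],"xyz":[-0.0006,-0.0031,0],"hand":1},{"angular":[0,0,0],"xyz":[-0.0006,-0.0031,0],"hand":1},{"angular":[0,0,0],"xyz":[-0.0006,-0.0031,0],"hand":1},{"angular":[0,0,0],"xyz":[-0.0006,-0.0031,0],"hand":1},{"angular":[0,0,0],"xyz":[-0.0006,-0.0031,0],"hand":1}]'|sed -n '2p;4p'
python3 -m handwheel '[{"angular":[0,0,0],"xyz":[0.0003,-0.0031,0],"hand":1},{"angular":[0,0,0],"xyz":[0.0003,-0.0031,0],"hand":1},{"angular":[0,0,0],"xyz":[0.0003,-0.0031,0],"hand":1},{"angular":[0,0,0],"xyz":[0.0003,-0.0031,0],"hand":1},{"angular":[0,0,0],"xyz":[0.0003,-0.0031,0],"hand":1}]'|sed -n '2p;4p'
python3 -m handwheel '[{"angular":[0,0,0],"xyz":[0.001,-0.003,0],"hand":1},{"angular":[0,0,0],"xyz":[0.001,-0.003,0],"hand":1},{"angular":[0,0,0],"xyz":[0.001,-0.003,0],"hand":1},{"angular":[0,0,0],"xyz":[0.001,-0.003,0],"hand":1},{"angular":[0,0,0],"xyz":[0.001,-0.003,0],"hand":1}]'|sed -n '2p;4p'
python3 -m handwheel '[{"angular":[0,0,0],"xyz":[0.0018,-0.0026,0],"hand":1},{"angular":[0,0,0],"xyz":[0.0018,-0.0026,0],"hand":1},{"angular":[0,0,0],"xyz":[0.0018,-0.0026,0],"hand":1},{"angular":[0,0,0],"xyz":[0.0018,-0.0026,0],"hand":1},{"angular":[0,0,0],"xyz":[0.0018,-0.0026,0],"hand":1}]'|sed -n '2p;4p'
python3 - <<'E'
from h import *
snap('top','top2');c=snap('side','side2')
p=pix('side2',[551,-183,60]);u,v=p.astype(int);print(u,v)
a=c['img'][v-80:v+80,u-100:u+100];cv2.imwrite('pics/s2.png',cv2.resize(a,(800,640))[:600]) 
a=cv2.imread('pics/top2.png');p=pix('top2',[551,-183,60]);u,v=p.astype(int);print(u,v)
cv2.imwrite('pics/t2.png',cv2.resize(a[v-75:v+75,u-100:u+100],(800,600),interpolation=cv2.INTER_CUBIC))
E
```

```text
ee_pos: [600.9, -151.4, 62.4]
force: [-0.3, 1.1, -0.2]
ee_pos: [607.8, -165.3, 62.3]
force: [-1.1, 0.6, 0.0]
ee_pos: [610.8, -181.0, 62.4]
force: [-0.3, 1.5, -0.5]
ee_pos: [609.1, -196.6, 62.4]
force: [-0.2, 0.9, 0.3]
ee_pos: [604.1, -211.5, 62.4]
force: [-0.1, 2.0, 0.7]
ee_pos: [595.0, -224.4, 62.4]
force: [0.8, 0.9, 0.0]
269 223
296 200
```

View pics/t2.png

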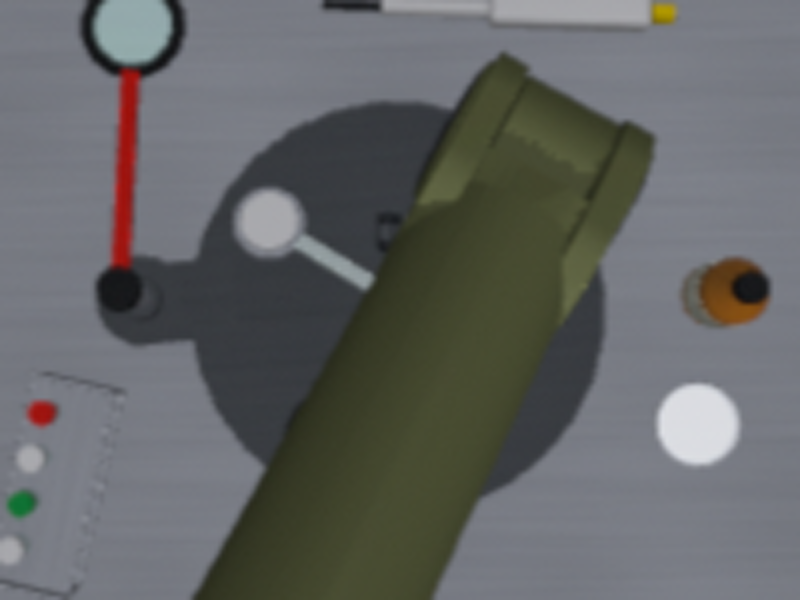

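The top crop shows the arm hiding most of the carousel, but white_b is visible at (269,222), which gives the turn.

```bash
python3 - <<'E'
from h import *
p=pos('top2',196+269/4-.4,125+221/4-.4,70)[:2]; o=np.array([551.3,-183]); d=p-o
print(p,np.hypot(*d),np.degrees(np.arctan2(d[1],d[0])), 'target',154.0-120)
# wrist estimate of window/hub angle
h=pos('w1',195,190,72);w=pos('w1',244,91,9);b=pos('w1',416,227,150);print(h,w,b,np.degrees(np.arctan2(*(w-h)[[1,0]])))
c=snap('wrist','w2')
print(pix('w2',[452.6,-134.9,56]))
E
```

```text
[610.5151494  -89.74271251] 110.46879916190424 57.585866099817466 target 34.0
[ 548.00622432 -181.84484743   72.        ] [ 451.71441266 -132.99075736    9.        ] [554.52222835   2.90317201 150.        ] 153.0988331218189
[ 535.97720206 -125.90674875]
```

View pics/w2.png

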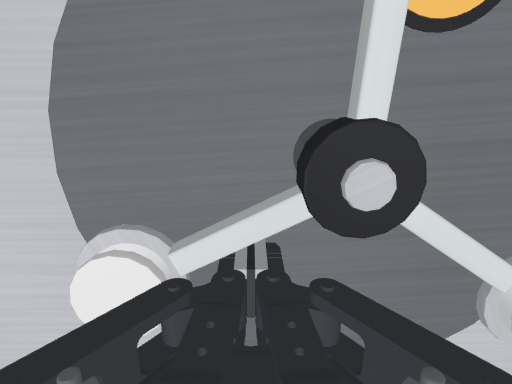

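```bash

python3 -m handwheel '[{"angular":[0,0,0],"xyz":[0.0024,-0.002,0],"hand":1},{"angular":[0,0,0],"xyz":[0.0024,-0.002,0],"hand":1},{"angular":[0,0,0],"xyz":[0.0024,-0.002,0],"hand":1},{"angular":[0,0,0],"xyz":[0.0024,-0.002,0],"hand":1},{"angular":[0,0,0],"xyz":[0.0024,-0.002,0],"hand":1}]'|sed -n '2p;4p'
python3 -m handwheel '[{"angular":[0,0,0],"xyz":[0.002,-0.001,0],"hand":1},{"angular":[0,0,0],"xyz":[0.002,-0.001,0],"hand":1},{"angular":[0,0,0],"xyz":[0,0,0],"hand":1},{"angular":[0,0,0],"xyz":[0,0,0],"hand":1}]'|sed -n '2p;4p'
cat >> h.py <<'E'
def white(f,guess):
    """centroid of bright grey lid blob near the expected point in top picture"""
    a=cv2.imread(f'pics/{f}.png'); g=a.min(2); x=pix(f,guess)
    n,l,s,c=cv2.connectedComponentsWithStats((g>140).astype(np.uint8))
    ok=[i for i in range(1,n) if s[i,4]>60]; i=min(ok,key=lambda i:np.hypot(*(c[i]-x)))
    return c[i],s[i,4]
E
python3 - <<'E'
from h import *
snap('top','top3'); print(white('top2',[610,-90,70]))
c,n=white('top3',[635,-110,70]); p=pos('top3',*c,70)[:2]; o=np.array([551.3,-183]); d=p-o
print(c,n,p,np.hypot(*d),np.degrees(np.arctan2(d[1],d[0])))
u,v=c.astype(int);cv2.imwrite('pics/t3.png',cv2.resize(cv2.imread('pics/top3.png')[v-40:v+80,u-60:u+100],(800,600),interpolation=cv2.INTER_CUBIC))
E
```

```text
ee_pos: [582.9, -234.3, 62.3]
force: [1.2, 1.5, -0.3]
ee_pos: [578.7, -236.6, 62.3]
force: [-0.2, -0.3, -0.1]
(array([262.73291925, 179.60248447]), np.int32(161))
[271.05    170.30625] 160 [ 637.30701672 -113.33657321] 110.68062141950179 39.006564746653794
```

View pics/t3.png

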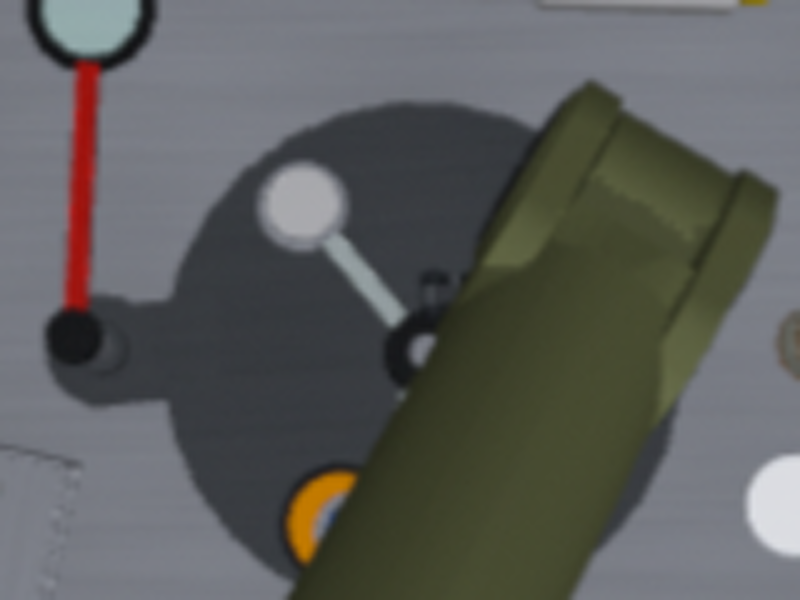

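White_b sits at (302,205), 5° short of target, and the blue lid is appearing beside the window at (340,520). I'll push about 4°, back off and look from above.

```bash

python3 -m handwheel '[{"angular":[0,0,0],"xyz":[0.0019,-0.001,0],"hand":1},{"angular":[0,0,0],"xyz":[0.0019,-0.001,0],"hand":1},{"angular":[0,0,0],"xyz":[0,0,0],"hand":1},{"angular":[0,0,0],"xyz":[-0.005,0.003,0],"hand":1},{"angular":[0,0,0],"xyz":[-0.005,0.003,0],"hand":1}]'|sed -n '2p;4p'
python3 -m handwheel '[{"angular":[0,0,0],"xyz":[0,0,-0.038],"hand":1},{"angular":[0,0,0],"xyz":[0,0,-0.038],"hand":1},{"angular":[0,0,0],"xyz":[0,0,-0.038],"hand":1},{"angular":[0,0,0],"xyz":[0,0,-0.038],"hand":1},{"angular":[0,0,0],"xyz":[0,0,-0.038],"hand":1}]'|sed -n '2p;4p'
python3 -m handwheel '[{"angular":[0,0,0],"xyz":[0,0.025,0],"hand":1},{"angular":[0,0,0],"xyz":[0,0.025,0],"hand":1},{"angular":[0,0,0],"xyz":[0,0.025,0],"hand":1},{"angular":[0,0,0],"xyz":[0,0,0],"hand":1},{"angular":[0,0,0],"xyz":[0,0,0],"hand":1}]'|sed -n '2p;4p'
python3 - <<'E'
from h import *
snap('top','top4')
c,n=white('top4',[642,-122,70]); p=pos('top4',*c,70)[:2]; d=p-np.array([551.3,-183])
print(c,n,p,np.hypot(*d),np.degrees(np.arctan2(d[1],d[0])))
c=snap('wrist','w4'); u,v=pix('w4',[452,-135,30]).astype(int); print(u,v)
cv2.imwrite('pics/w4b.png',cv2.resize(c['img'],(800,600),interpolation=cv2.INTER_CUBIC))
E
```

```text
ee_pos: [585.3, -232.3, 62.4]
force: [0.9, -0.2, 0.2]
ee_pos: [585.5, -231.6, 254.3]
force: [0.4, 0.1, -1.5]
ee_pos: [586.1, -154.5, 252.4]
force: [-0.5, -1.0, -0.2]
[228.89545455 131.1       ] 220 [752.65075888   5.74817154] 275.9855075226174 43.149638566787786
273 33
```

View pics/w4b.png

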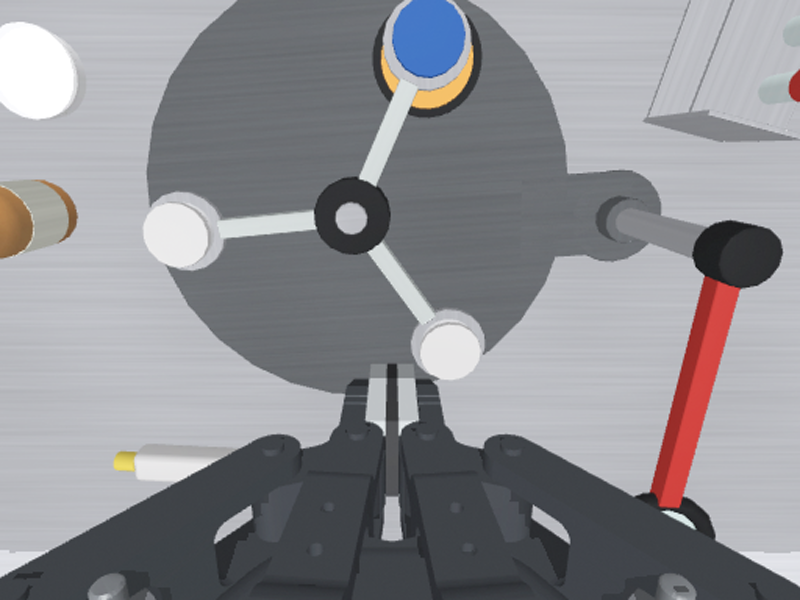

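The wrist view (800x600) shows blue at (430,38), wa (175,235), wb (450,351), hub top (352,215), and the window rim spanning columns 373–481 with its bottom at row 117.

```bash
cat > f.py <<'E'
from h import *
from scipy.optimize import least_squares
s=1.5625; q=lambda u,v:np.array([(u+.5)/s-.5,(v+.5)/s-.5])
def proj(P): return np.array([pix('w4',p) for p in P])
obs=np.array([q(430,38),q(175,235),q(450,351)])
def f(x):
    a=x[2]+np.radians([0,120,-120])
    return (proj([[x[0]+110*np.cos(t),x[1]+110*np.sin(t),70] for t in a])-obs).ravel()
r=least_squares(f,[551,-183,2.7]); print(r.x[:2],np.degrees(r.x[2]),r.fun.round(1))
th=np.linspace(0,2*np.pi,180)
def g(x):
    c=proj([[x[0]+37*np.cos(t),x[1]+37*np.sin(t),8.5] for t in th])
    return [c[:,0].min()-q(373.5,0)[0],c[:,0].max()-q(481,0)[0],c[:,1].max()-q(0,117)[1]]
w=least_squares(g,[452,-134]); print('win',w.x,w.fun)
d=w.x-r.x[:2]; print(np.hypot(*d),np.degrees(np.arctan2(d[1],d[0])), 'dish',r.x[:2]+110*np.array([np.cos(r.x[2]),np.sin(r.x[2])]))
piv=pos('w4',*q(738,250),150);print('piv',piv, 'hub',pos('w4',*q(352,215),72))
E
python3 f.py
```

```text
[ 551.13466793 -181.90652125] 155.45843225489506 [-0.2 -0.8  0.2 -0.1  0.1  1.3]
win [ 452.16718233 -133.31825446] [-0.69158569  0.690572    0.04412828]
110.25145294048706 153.85118620225452 dish [ 451.0720488  -136.21765771]
piv [554.78853178   1.67744536 150.        ] hub [ 548.98699061 -181.32599807   72.        ]
```

Blue is about 1.5° short, roughly 3 mm. I'll make one more small push from the same spot.

```bash

python3 -m handwheel '[{"angular":[0,0,0],"xyz":[0,-0.025,0],"hand":1},{"angular":[0,0,0],"xyz":[0,-0.025,0],"hand":1},{"angular":[0,0,0],"xyz":[0,-0.025,0],"hand":1},{"angular":[0,0,0],"xyz":[0,0,0],"hand":1},{"angular":[0,0,0],"xyz":[0,0,0.038],"hand":1}]'|sed -n '2p;4p'
python3 -m handwheel '[{"angular":[0,0,0],"xyz":[0,0,0.038],"hand":1},{"angular":[0,0,0],"xyz":[0,0,0.038],"hand":1},{"angular":[0,0,0],"xyz":[0,0,0.038],"hand":1},{"angular":[0,0,0],"xyz":[0,0,0.038],"hand":1},{"angular":[0,0,0],"xyz":[0,0,0],"hand":1}]'|sed -n '2p;4p'
python3 -m handwheel '[{"angular":[0,0,0],"xyz":[0.004,-0.002,0],"hand":1},{"angular":[0,0,0],"xyz":[0.004,-0.002,0],"hand":1},{"angular":[0,0,0],"xyz":[0.002,-0.002,0],"hand":1},{"angular":[0,0,0],"xyz":[0.0014,-0.0007,0],"hand":1},{"angular":[0,0,0],"xyz":[0,0,0],"hand":1}]'|sed -n '2p;4p'
python3 -m handwheel '[{"angular":[0,0,0],"xyz":[0,0,0],"hand":1},{"angular":[0,0,0],"xyz":[-0.005,0.003,0],"hand":1},{"angular":[0,0,0],"xyz":[-0.006,0.003,0],"hand":1},{"angular":[0,0,0],"xyz":[0,0,-0.038],"hand":1},{"angular":[0,0,0],"xyz":[0,0,-0.038],"hand":1}]'|sed -n '2p;4p'
python3 -m handwheel '[{"angular":[0,0,0],"xyz":[0,0,-0.038],"hand":1},{"angular":[0,0,0],"xyz":[0,0,-0.038],"hand":1},{"angular":[0,0,0],"xyz":[0,0,-0.038],"hand":1},{"angular":[0,0,0],"xyz":[0.03,0.025,0],"hand":1},{"angular":[0,0,0],"xyz":[0.03,0.025,0],"hand":1}]'|sed -n '2p;4p'
python3 -m handwheel '[{"angular":[0,0,0],"xyz":[0.02,0.025,0],"hand":1},{"angular":[0,0,0],"xyz":[0,0.025,0],"hand":1},{"angular":[0,0,0],"xyz":[0,0,0],"hand":1},{"angular":[0,0,0],"xyz":[0,0,0],"hand":1}]'|sed -n '2p;4p'
python3 - <<'E'
from h import *
c=snap('wrist','w5')
cv2.imwrite('pics/w5b.png',cv2.resize(c['img'],(800,600),interpolation=cv2.INTER_CUBIC))
E
```

```text
ee_pos: [588.2, -238.7, 221.4]
force: [1.2, -1.3, 1.1]
ee_pos: [579.5, -231.0, 54.3]
force: [-2.1, 1.3, -1.5]
ee_pos: [574.8, -240.1, 64.7]
force: [0.2, -0.4, -0.2]
ee_pos: [584.2, -230.6, 136.5]
force: [0.8, 0.6, 0.1]
ee_pos: [527.2, -183.8, 255.4]
force: [-0.3, 1.8, -0.4]
ee_pos: [505.7, -130.4, 252.8]
force: [-0.2, -1.3, -0.3]
```

View pics/w5b.png

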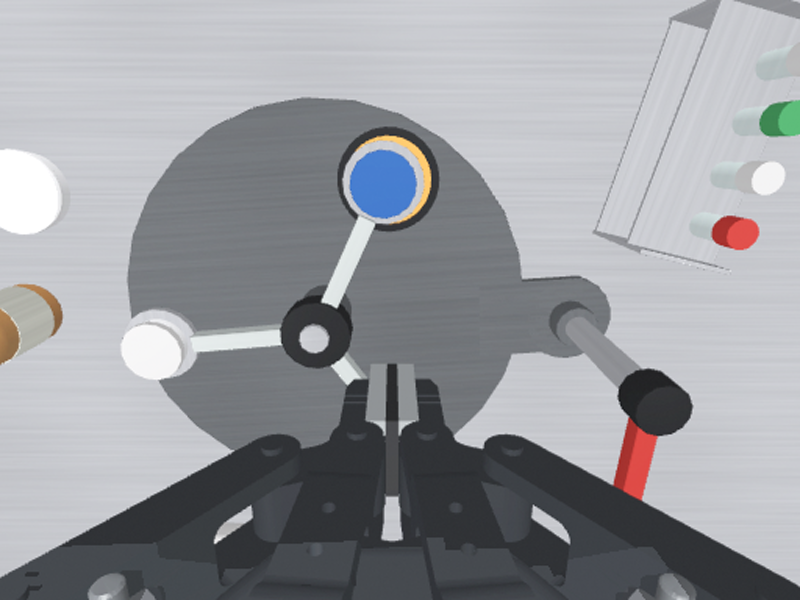

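The view shows the blue lid centre at (383,184), the window rim spanning columns 338–439 and rows 127–231, and wa at (152,351). The lid shifts by parallax at its height, so I'll compute the positions.

```bash
cat > f2.py <<'E'
from h import *
s=1.5625; q=lambda u,v:np.array([(u+.5)/s-.5,(v+.5)/s-.5])
im=cv2.imread('pics/w5.png').astype(int); m=((im[...,0]>120)&(im[...,2]<110)&(im[...,0]-im[...,2]>80)).astype(np.uint8)
M=cv2.moments(m,True); bc=[M['m10']/M['m00'],M['m01']/M['m00']]; print('lid px',np.array(bc)*s)
b=pos('w5',*bc,70); w=pos('w5',*q(388.5,179),8.5); h=pos('w5',*q(316,331),72);wa=pos('w5',*q(152,351),70)
p=pos('w5',*q(655,400),150)
print('blue',b,'win',w,'hub',h,'wa',wa,'piv',p)
A=lambda d:np.degrees(np.arctan2(d[1],d[0]))
for o in (np.array([551.2,-182.2]),h[:2]): print(A(b[:2]-o),A(w[:2]-o),A(wa[:2]-o)-120+360,A(p[:2]-o)+65.95,np.hypot(*(b[:2]-o)))
for o in [b[:2]]: print('diff', b[:2]-w[:2])
E
python3 f2.py
```

```text
lid px [382.23809937 183.43033356]
blue [ 450.75843631 -136.46599153   70.        ] win [ 451.51664442 -133.21535107    8.5       ] hub [ 544.88593587 -180.15120057   72.        ] wa [ 560.31018459 -290.5699561    70.        ] piv [551.72366227   2.67569286 150.        ]
155.51882522339798 153.8303833939413 154.80530518244083 155.78770956040194 110.3635231790894
155.10366672562162 153.31176124070043 157.95211445741876 153.80813594442444 103.77082279920667
diff [-0.75820812 -3.25064046]
```

Blue is still about 3 mm short on relative measurement, in both wrist views. I'll push about 1.7 mm further, settling before the push.

```bash

python3 -m handwheel '[{"angular":[0,0,0],"xyz":[-0.02,-0.025,0],"hand":1},{"angular":[0,0,0],"xyz":[-0.02,-0.025,0],"hand":1},{"angular":[0,0,0],"xyz":[-0.02,-0.025,0],"hand":1},{"angular":[0,0,0],"xyz":[-0.02,-0.025,0],"hand":1},{"angular":[0,0,0],"xyz":[0,0,0],"hand":1}]'|sed -n '2p;4p'
python3 -m handwheel '[{"angular":[0,0,0],"xyz":[0,0,0],"hand":1},{"angular":[0,0,0],"xyz":[0,0,0.038],"hand":1},{"angular":[0,0,0],"xyz":[0,0,0.038],"hand":1},{"angular":[0,0,0],"xyz":[0,0,0.038],"hand":1},{"angular":[0,0,0],"xyz":[0,0,0.038],"hand":1}]'|sed -n '2p;4p'
python3 -m handwheel '[{"angular":[0,0,0],"xyz":[0,0,0.019],"hand":1},{"angular":[0,0,0],"xyz":[0,0,0.019],"hand":1},{"angular":[0,0,0],"xyz":[0,0,0],"hand":1},{"angular":[0,0,0],"xyz":[0,0,0],"hand":1},{"angular":[0,0,0],"xyz":[0,0,0],"hand":1}]'|sed -n '2p;4p'
python3 -m handwheel '[{"angular":[0,0,0],"xyz":[0.003,-0.0015,0],"hand":1},{"angular":[0,0,0],"xyz":[0.003,-0.0015,0],"hand":1},{"angular":[0,0,0],"xyz":[0.003,-0.0015,0],"hand":1},{"angular":[0,0,0],"xyz":[0.002,-0.0015,0],"hand":1},{"angular":[0,0,0],"xyz":[0.0008,-0.0005,0],"hand":1}]'|sed -n '2p;4p'
python3 -m handwheel '[{"angular":[0,0,0],"xyz":[0.0008,-0.0005,0],"hand":1},{"angular":[0,0,0],"xyz":[0,0,0],"hand":1},{"angular":[0,0,0],"xyz":[0,0,0],"hand":1}]'
python3 - <<'E'
from h import *
c=snap('top','top6')
p=pix('top6',[500,-150,40]).astype(int);u,v=p
cv2.imwrite('pics/t6.png',cv2.resize(c['img'][v-60:v+60,u-80:u+80],(800,600),interpolation=cv2.INTER_CUBIC))
g=c['img'].min(2); n,l,s,cc=cv2.connectedComponentsWithStats((g>140).astype(np.uint8))
for i in range(1,n):
    if 100<s[i,4]<300:
        q=pos('top6',*cc[i],70)[:2]-[551.3,-183]; print(cc[i],s[i,4],np.hypot(*q),np.degrees(np.arctan2(q[1],q[0])))
E
```

```text
ee_pos: [586.5, -239.7, 250.6]
force: [-2.1, 0.0, 0.1]
ee_pos: [584.8, -232.3, 99.3]
force: [1.0, 0.1, -0.3]
ee_pos: [585.7, -233.1, 63.9]
force: [0.6, 0.6, 0.3]
ee_pos: [573.0, -239.8, 62.9]
force: [1.0, 0.1, 0.4]
time_s: 14.92
ee_pos: [572.4, -240.0, 62.4]
ee_rot: [0.0, 1.0, -0.0, 0.0]
force: [1.2, -0.4, -0.7]
grip_width: -0.005
grasp_force: 0.2
[228.75663717 131.15929204] 226 276.1401868161417 43.2335423442487
[274.21518987 167.84810127] 158 110.88600886508279 33.126276137113024
```

```bash

python3 -m handwheel '[{"angular":[0,0,0],"xyz":[-0.004,0.002,0],"hand":1},{"angular":[0,0,0],"xyz":[-0.004,0.002,0],"hand":1},{"angular":[0,0,0],"xyz":[-0.004,0.002,0],"hand":1},{"angular":[0,0,0],"xyz":[0,0,-0.038],"hand":1},{"angular":[0,0,0],"xyz":[0,0,-0.038],"hand":1}]'|sed -n '2p;4p'
python3 -m handwheel '[{"angular":[0,0,0],"xyz":[0,0,-0.038],"hand":1},{"angular":[0,0,0],"xyz":[0,0,-0.038],"hand":1},{"angular":[0,0,0],"xyz":[0,0,-0.038],"hand":1},{"angular":[0,0,0],"xyz":[0.02,0.025,0],"hand":1},{"angular":[0,0,0],"xyz":[0.02,0.025,0],"hand":1}]'|sed -n '2p;4p'
python3 -m handwheel '[{"angular":[0,0,0],"xyz":[0.02,0.025,0],"hand":1},{"angular":[0,0,0],"xyz":[0.02,0.025,0],"hand":1},{"angular":[0,0,0],"xyz":[0,0,0],"hand":1},{"angular":[0,0,0],"xyz":[0,0,0],"hand":1},{"angular":[0,0,0],"xyz":[0,0,0],"hand":1}]'|sed -n '2p;4p'
python3 -m handwheel '[{"angular":[0,0,0],"xyz":[0,0,0],"hand":1},{"angular":[0,0,0],"xyz":[0,0,0],"hand":1},{"angular":[0,0,0],"xyz":[0,0,0],"hand":1}]'|sed -n '2p;4p'
python3 - <<'E'
from h import *
c=snap('wrist','w7');snap('top','top7')
u,v=pix('w7',[452,-134,30]).astype(int);print(u,v);u,v=max(u,80),max(v,60)
cv2.imwrite('pics/w7b.png',cv2.resize(c['img'][v-60:v+60,u-80:u+80],(800,600),interpolation=cv2.INTER_CUBIC))
print('crop',u-80,v-60)
im=c['img'].astype(int); m=((im[...,0]>120)&(im[...,2]<110)&(im[...,0]-im[...,2]>80)).astype(np.uint8)
M=cv2.moments(m,True); bc=[M['m10']/M['m00'],M['m01']/M['m00']]; print(bc,pos('w7',*bc,70))
E
```

```text
ee_pos: [583.0, -232.2, 136.3]
force: [1.3, -0.5, 1.7]
ee_pos: [545.8, -185.4, 255.4]
force: [-0.3, 1.6, 0.1]
ee_pos: [504.9, -134.1, 252.8]
force: [-0.9, -0.1, 1.2]
ee_pos: [504.7, -134.9, 252.2]
force: [-0.0, 0.4, -0.3]
251 117
crop 171 57
[253.08025122121424, 120.76203768318213] [ 452.45484827 -132.89320134   70.        ]
```

View pics/w7b.png

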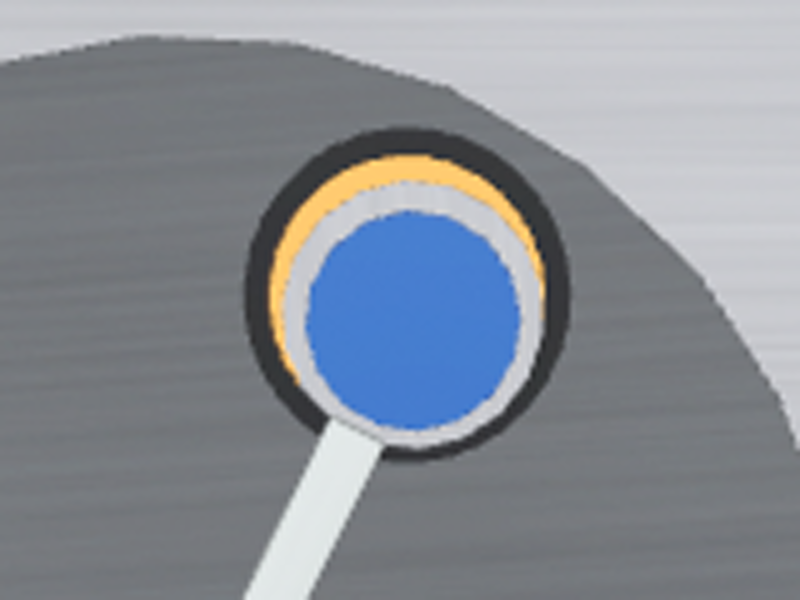

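The crop shows the window rim spanning columns 245–570 and rows 127–460, centre (407.5,293.5), with the lid at (413,320).

```bash
python3 - <<'E'
from h import *
w=pos('w7',171+408/5-.5,57+294/5-.5,8.5); print('win',w)
A=lambda d:np.degrees(np.arctan2(d[1],d[0])); o=np.array([551.2,-182.3])
print(A(w[:2]-o),A(np.array([452.45,-132.9])-o))
c,n=white('top7',[642,-122,70]);q=pos('top7',*c,70)[:2]-[551.3,-183];print(n,A(q),np.hypot(*q))
p=lambda a:90*np.array([np.cos(np.radians(a)),np.sin(np.radians(a))])
for a in range(24,-120,-10):
    d=(p(a-10)-p(a))/5; print(a,np.round([-d[0]/1000,d[1]/1000],4))
print(arm.observe()['time_s'])
E
```

```text
win [ 451.04004809 -133.57834633    8.5       ]
154.05992923226665 153.4233457895624
150 33.31697064761948 110.88891157913717
24 [-0.001 -0.003]
14 [-0.0005 -0.0031]
4 [ 0.0001 -0.0031]
-6 [ 0.0006 -0.0031]
-16 [ 0.0011 -0.0029]
-26 [ 0.0016 -0.0027]
-36 [ 0.0021 -0.0024]
-46 [ 0.0024 -0.002 ]
-56 [ 0.0027 -0.0015]
-66 [ 0.003 -0.001]
-76 [ 0.0031 -0.0005]
-86 [0.0031 0.0001]
-96 [0.0031 0.0006]
-106 [0.0029 0.0011]
-116 [0.0027 0.0016]
16.5667
```

Blue is now centred to about 1 mm. Next is the swing arm, starting above its far side.

```bash

python3 -m handwheel '[{"angular":[0,0,0],"xyz":[-0.017,0.0225,0],"hand":1},{"angular":[0,0,0],"xyz":[-0.017,0.0225,0],"hand":1},{"angular":[0,0,0],"xyz":[-0.017,0.0225,0],"hand":1},{"angular":[0,0,0],"xyz":[-0.017,0.0225,0],"hand":1},{"angular":[0,0,0],"xyz":[-0.017,0.0225,0],"hand":1}]'|sed -n '2p;4p'
python3 -m handwheel '[{"angular":[0,0,0],"xyz":[-0.017,0.0225,0],"hand":1},{"angular":[0,0,0],"xyz":[-0.017,0.0225,0],"hand":1},{"angular":[0,0,0],"xyz":[-0.017,0.0225,0],"hand":1},{"angular":[0,0,0],"xyz":[0,0,0],"hand":1},{"angular":[0,0,0],"xyz":[0,0,0],"hand":1}]'|sed -n '2p;4p'
python3 -m handwheel '[{"angular":[0,0,0],"xyz":[0,0,0.027],"hand":1},{"angular":[0,0,0],"xyz":[0,0,0.027],"hand":1},{"angular":[0,0,0],"xyz":[0,0,0.027],"hand":1},{"angular":[0,0,0],"xyz":[0,0,0.027],"hand":1},{"angular":[0,0,0],"xyz":[0,0,0],"hand":1}]'|sed -n '2p;4p'
python3 -m handwheel '[{"angular":[0,0,0],"xyz":[-0.001,-0.003,0],"hand":1},{"angular":[0,0,0],"xyz":[-0.001,-0.003,0],"hand":1},{"angular":[0,0,0],"xyz":[-0.001,-0.003,0],"hand":1},{"angular":[0,0,0],"xyz":[-0.001,-0.003,0],"hand":1},{"angular":[0,0,0],"xyz":[-0.001,-0.003,0],"hand":1}]'|sed -n '2p;4p'
python3 -m handwheel '[{"angular":[0,0,0],"xyz":[-0.0005,-0.0031,0],"hand":1},{"angular":[0,0,0],"xyz":[-0.0005,-0.0031,0],"hand":1},{"angular":[0,0,0],"xyz":[-0.0005,-0.0031,0],"hand":1},{"angular":[0,0,0],"xyz":[-0.0005,-0.0031,0],"hand":1},{"angular":[0,0,0],"xyz":[-0.0005,-0.0031,0],"hand":1}]'|sed -n '2p;4p'
python3 -m handwheel '[{"angular":[0,0,0],"xyz":[0.0001,-0.0031,0],"hand":1},{"angular":[0,0,0],"xyz":[0.0001,-0.0031,0],"hand":1},{"angular":[0,0,0],"xyz":[0.0001,-0.0031,0],"hand":1},{"angular":[0,0,0],"xyz":[0.0001,-0.0031,0],"hand":1},{"angular":[0,0,0],"xyz":[0.0001,-0.0031,0],"hand":1}]'|sed -n '2p;4p'
python3 -m handwheel '[{"angular":[0,0,0],"xyz":[0.0006,-0.0031,0],"hand":1},{"angular":[0,0,0],"xyz":[0.0006,-0.0031,0],"hand":1},{"angular":[0,0,0],"xyz":[0.0006,-0.0031,0],"hand":1},{"angular":[0,0,0],"xyz":[0.0006,-0.0031,0],"hand":1},{"angular":[0,0,0],"xyz":[0.0006,-0.0031,0],"hand":1}]'|sed -n '2p;4p'
```

```text
ee_pos: [590.3, -20.5, 252.2]
force: [0.7, -0.4, -0.1]
ee_pos: [640.9, 48.2, 251.1]
force: [-0.5, -0.6, 0.1]
ee_pos: [636.3, 44.3, 138.5]
force: [-1.2, -0.2, -1.0]
ee_pos: [646.4, 30.4, 146.1]
force: [0.1, -1.2, -0.4]
ee_pos: [647.8, 15.7, 144.3]
force: [-0.1, 0.7, 1.1]
ee_pos: [647.3, -0.2, 144.3]
force: [-1.6, 0.9, -0.0]
ee_pos: [644.4, -15.7, 144.4]
force: [-0.1, 0.3, 0.5]
```

```bash

python3 -m handwheel '[{"angular":[0,0,0],"xyz":[0.0011,-0.0029,0],"hand":1},{"angular":[0,0,0],"xyz":[0.0011,-0.0029,0],"hand":1},{"angular":[0,0,0],"xyz":[0.0011,-0.0029,0],"hand":1},{"angular":[0,0,0],"xyz":[0.0011,-0.0029,0],"hand":1},{"angular":[0,0,0],"xyz":[0.0011,-0.0029,0],"hand":1}]'|sed -n '2p;4p'
python3 -m handwheel '[{"angular":[0,0,0],"xyz":[0.0016,-0.0027,0],"hand":1},{"angular":[0,0,0],"xyz":[0.0016,-0.0027,0],"hand":1},{"angular":[0,0,0],"xyz":[0.0016,-0.0027,0],"hand":1},{"angular":[0,0,0],"xyz":[0.0016,-0.0027,0],"hand":1},{"angular":[0,0,0],"xyz":[0.0016,-0.0027,0],"hand":1}]'|sed -n '2p;4p'
python3 -m handwheel '[{"angular":[0,0,0],"xyz":[0.0021,-0.0024,0],"hand":1},{"angular":[0,0,0],"xyz":[0.0021,-0.0024,0],"hand":1},{"angular":[0,0,0],"xyz":[0.0021,-0.0024,0],"hand":1},{"angular":[0,0,0],"xyz":[0.0021,-0.0024,0],"hand":1},{"angular":[0,0,0],"xyz":[0.0021,-0.0024,0],"hand":1}]'|sed -n '2p;4p'
python3 -m handwheel '[{"angular":[0,0,0],"xyz":[0.0024,-0.002,0],"hand":1},{"angular":[0,0,0],"xyz":[0.0024,-0.002,0],"hand":1},{"angular":[0,0,0],"xyz":[0.0024,-0.002,0],"hand":1},{"angular":[0,0,0],"xyz":[0.0024,-0.002,0],"hand":1},{"angular":[0,0,0],"xyz":[0.0024,-0.002,0],"hand":1}]'|sed -n '2p;4p'
python3 -m handwheel '[{"angular":[0,0,0],"xyz":[0.0027,-0.0015,0],"hand":1},{"angular":[0,0,0],"xyz":[0.0027,-0.0015,0],"hand":1},{"angular":[0,0,0],"xyz":[0.0027,-0.0015,0],"hand":1},{"angular":[0,0,0],"xyz":[0.0027,-0.0015,0],"hand":1},{"angular":[0,0,0],"xyz":[0.0027,-0.0015,0],"hand":1}]'|sed -n '2p;4p'
python3 -m handwheel '[{"angular":[0,0,0],"xyz":[0.003,-0.001,0],"hand":1},{"angular":[0,0,0],"xyz":[0.003,-0.001,0],"hand":1},{"angular":[0,0,0],"xyz":[0.003,-0.001,0],"hand":1},{"angular":[0,0,0],"xyz":[0.003,-0.001,0],"hand":1},{"angular":[0,0,0],"xyz":[0.003,-0.001,0],"hand":1}]'|sed -n '2p;4p'
python3 -m handwheel '[{"angular":[0,0,0],"xyz":[0.0031,-0.0005,0],"hand":1},{"angular":[0,0,0],"xyz":[0.0031,-0.0005,0],"hand":1},{"angular":[0,0,0],"xyz":[0.0031,-0.0005,0],"hand":1},{"angular":[0,0,0],"xyz":[0.0031,-0.0005,0],"hand":1},{"angular":[0,0,0],"xyz":[0.0031,-0.0005,0],"hand":1}]'|sed -n '2p;4p'
python3 - <<'E'
from h import *
c=snap('wrist','w8'); cv2.imwrite('pics/w8b.png',c['img'])
print(arm.observe()['time_s'])
E
```

```text
ee_pos: [638.8, -30.2, 144.4]
force: [0.6, 1.4, 0.6]
ee_pos: [630.7, -43.7, 144.4]
force: [0.5, 0.3, -0.4]
ee_pos: [620.2, -55.6, 144.4]
force: [0.3, 0.9, 0.2]
ee_pos: [608.1, -65.6, 144.4]
force: [-0.1, 0.2, 0.9]
ee_pos: [594.6, -73.0, 144.3]
force: [0.4, 0.3, 0.4]
ee_pos: [579.6, -78.0, 144.4]
force: [-0.2, 0.6, 0.4]
ee_pos: [564.1, -80.4, 144.4]
force: [0.4, 0.3, 0.4]
22.45
```

View pics/w8b.png

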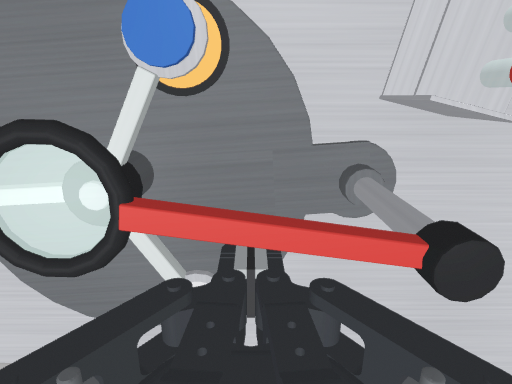

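The wrist view shows the lens at about (52,197), and the red bar resting against the fingertips from (122,213) to (425,250). Roughly 28° remain. From here on I measure by code, since the viewing budget is used up.

```bash

cat > r.py <<'E'
from h import *
import sys
def red(f,lo=170):
    im=cv2.imread(f'pics/{f}.png').astype(int)
    m=((im[...,2]>lo)&(im[...,1]<100)&(im[...,0]<100)).astype(np.uint8)
    n,l,s,c=cv2.connectedComponentsWithStats(m); i=1+np.argmax(s[1:,4]); v,u=np.nonzero(l==i)
    P=np.array([pos(f,a,b,141)[:2] for a,b in zip(u,v)]); vx,vy,x,y=cv2.fitLine(P.astype(np.float32),cv2.DIST_L2,0,.01,.01).ravel()
    a=np.degrees(np.arctan2(vy,vx)); a=a-180 if a>0 else a
    t=(P-[x,y])@[vx,vy]; nn=(P-[x,y])@[-vy,vx]
    return a,(x,y),len(P),np.ptp(t),np.percentile(nn,[3,97]),u.min(),u.max()
if __name__=='__main__':
    for f in sys.argv[1:]: print(f,red(f,170 if f[0]=='w' else 120))
E
python3 r.py w8 w4 top0
python3 -m handwheel '[{"angular":[0,0,0],"xyz":[0.0031,0.0001,0],"hand":1},{"angular":[0,0,0],"xyz":[0.0031,0.0001,0],"hand":1},{"angular":[0,0,0],"xyz":[0.0031,0.0001,0],"hand":1},{"angular":[0,0,0],"xyz":[0.0031,0.0001,0],"hand":1},{"angular":[0,0,0],"xyz":[0.0031,0.0001,0],"hand":1}]'|sed -n '2p;4p'
python3 -m handwheel '[{"angular":[0,0,0],"xyz":[0.0031,0.0006,0],"hand":1},{"angular":[0,0,0],"xyz":[0.0031,0.0006,0],"hand":1},{"angular":[0,0,0],"xyz":[0.0031,0.0006,0],"hand":1},{"angular":[0,0,0],"xyz":[0.0031,0.0006,0],"hand":1},{"angular":[0,0,0],"xyz":[0,0,0],"hand":1}]'|sed -n '2p;4p'
python3 -c "
from h import *
snap('wrist','w9');snap('top','top9')"
python3 r.py w9; python3 r.py top9
```

```text
w8 (np.float32(-98.10227), (np.float32(546.5793), np.float32(-71.984856)), 7769, np.float64(131.8540167842574), array([-5.55954417,  5.42937623]), np.int64(119), np.int64(428))
w4 (np.float32(-3.1806085), (np.float32(633.8988), np.float32(3.6089363)), 2015, np.float64(131.63381216962233), array([-5.42417534,  5.45468342]), np.int64(422), np.int64(473))
top0 (np.float32(-3.4776611), (np.float32(640.04865), np.float32(3.720112)), 234, np.float64(128.7208629093762), array([-6.02267665,  5.96485273]), np.int64(223), np.int64(230))
ee_pos: [548.6, -79.8, 144.4]
force: [0.7, 0.0, 0.3]
ee_pos: [535.5, -77.4, 144.2]
force: [-0.8, 0.1, 0.4]
w9 (np.float32(-117.49474), (np.float32(518.95233), np.float32(-66.35754)), 7676, np.float64(132.01414025530337), array([-5.52475097,  5.41495088]), np.int64(139), np.int64(419))
top9 (np.float32(-96.14237), (np.float32(537.3772), np.float32(-394.7922)), 38, np.float64(23.34597719296839), array([-4.75621996,  5.55240698]), np.int64(376), np.int64(385))
```

```bash

python3 -m handwheel '[{"angular":[0,0,0],"xyz":[0.0023,0.0008,0],"hand":1},{"angular":[0,0,0],"xyz":[0.0023,0.0008,0],"hand":1},{"angular":[0,0,0],"xyz":[0.0023,0.0008,0],"hand":1},{"angular":[0,0,0],"xyz":[0.0023,0.0008,0],"hand":1},{"angular":[0,0,0],"xyz":[0.0015,0.0005,0],"hand":1}]'|sed -n '2p;4p'
python3 -m handwheel '[{"angular":[0,0,0],"xyz":[0,0,0],"hand":1},{"angular":[0,0,0],"xyz":[0,0,0],"hand":1}]'|sed -n '2p;4p'
python3 -c "
from h import *
snap('wrist','w10')"
python3 r.py w10
```

```text
ee_pos: [525.5, -73.6, 144.3]
force: [-0.5, 0.2, -0.1]
ee_pos: [525.4, -73.7, 144.3]
force: [-0.3, 0.1, -0.1]
w10 (np.float32(-123.578606), (np.float32(504.4878), np.float32(-67.432526)), 6668, np.float64(131.76578342253293), array([-5.70464218,  5.28078235]), np.int64(150), np.int64(411))
```

```bash

python3 -m handwheel '[{"angular":[0,0,0],"xyz":[0.002,0.0008,0],"hand":1},{"angular":[0,0,0],"xyz":[0.002,0.0008,0],"hand":1},{"angular":[0,0,0],"xyz":[0,0,0],"hand":1},{"angular":[0,0,0],"xyz":[0,0,0],"hand":1}]'|sed -n '2p;4p'
python3 -c "
from h import *
snap('wrist','w11')"
python3 r.py w11
python3 -m handwheel '[{"angular":[0,0,0],"xyz":[-0.005,-0.002,0],"hand":1},{"angular":[0,0,0],"xyz":[-0.005,-0.002,0],"hand":1},{"angular":[0,0,0],"xyz":[-0.005,-0.002,0],"hand":1},{"angular":[0,0,0],"xyz":[0,0,-0.03],"hand":1},{"angular":[0,0,0],"xyz":[0,0,-0.03],"hand":1}]'|sed -n '2p;4p'
python3 -m handwheel '[{"angular":[0,0,0],"xyz":[0,0,-0.03],"hand":1},{"angular":[0,0,0],"xyz":[0,0,-0.03],"hand":1},{"angular":[0,0,0],"xyz":[0,0,0],"hand":1},{"angular":[0,0,0],"xyz":[0,0,0],"hand":1},{"angular":[0,0,0],"xyz":[0,0,0],"hand":1}]'|sed -n '2p;4p'
python3 - <<'E'
from h import *
c=snap('wrist','w12'); snap('top','top12'); im=c['img'].astype(int)
print('exp lens',pix('w12',[452,-133.3,141]),'dish',pix('w12',[452,-133,70]),'lens left',pix('w12',[452,-133.3+36,141]))
u,v=pix('w12',[452,-133.3,141]).astype(int)
m=(im.max(2)<60).astype(np.uint8); n,l,s,cc=cv2.connectedComponentsWithStats(m)
for i in np.argsort(-s[1:,4])[:6]+1: print(s[i],cc[i])
m=((im[...,0]>im[...,2]+50)).astype(np.uint8); n,l,s,cc=cv2.connectedComponentsWithStats(m)
for i in np.argsort(-s[1:,4])[:3]+1: print('blue',s[i],cc[i])
E
python3 r.py w12;python3 r.py top12
```

```text
ee_pos: [521.4, -72.1, 144.2]
force: [0.2, -0.2, 0.7]
w11 (np.float32(-126.27307), (np.float32(497.83365), np.float32(-68.3496)), 6199, np.float64(131.73583199082367), array([-5.8163535 ,  5.33595376]), np.int64(156), np.int64(408))
ee_pos: [536.0, -78.5, 203.2]
force: [0.4, -0.5, -0.4]
ee_pos: [536.7, -78.3, 263.7]
force: [0.1, 0.5, -0.9]
exp lens [175.48840102  81.56653541] dish [193.10574508  84.86111145] lens left [224.86660977  81.51612376]
[  254   258   258   126 13316] [343.43751877 337.06503454]
[ 132   26  102  102 3402] [180.56231628  74.69429747]
[ 336  197   41   41 1162] [356.76075731 217.95783133]
[ 132  160   47   45 1024] [159.47949219 181.48535156]
[164 285  81  99 624] [220.85416667 348.49679487]
[138 333  25  42 395] [147.07341772 351.74936709]
blue [ 173   64   41   44 1383] [192.87490962  85.2472885 ]
w12 (np.float32(-127.775055), (np.float32(507.20837), np.float32(-57.30397)), 2493, np.float64(131.82135367536617), array([-5.5217768,  5.470075 ]), np.int64(209), np.int64(347))
top12 (np.float32(-93.05695), (np.float32(537.369), np.float32(-395.11368)), 39, np.float64(28.183043797597477), array([-4.92366811,  5.43410405]), np.int64(375), np.int64(386))
```

```bash

python3 -m handwheel '[{"angular":[0,0,0],"xyz":[0,0.032,0],"hand":1},{"angular":[0,0,0],"xyz":[0,0.032,0],"hand":1},{"angular":[0,0,0],"xyz":[0,0.032,0],"hand":1},{"angular":[0,0,0],"xyz":[0,0.032,0],"hand":1},{"angular":[0,0,0],"xyz":[0,0.032,0],"hand":1}]'|sed -n '2p;4p'
python3 -m handwheel '[{"angular":[0,0,0],"xyz":[0,0.032,0],"hand":1},{"angular":[0,0,0],"xyz":[0,0.032,0],"hand":1},{"angular":[0,0,0],"xyz":[0,0.032,0],"hand":1},{"angular":[0,0,0],"xyz":[0,0.032,0],"hand":1},{"angular":[0,0,0],"xyz":[0,0,0],"hand":1}]'|sed -n '1,2p;4p'
cat > g.py <<'E'
from h import *
from r import red
import sys
f=sys.argv[1]; im=cv2.imread(f'pics/{f}.png').astype(int)
print('bar',red(f,120))
A=lambda d:np.degrees(np.arctan2(d[1],d[0]))
def comps(m,name,lo,z,n=4):
    k,l,s,c=cv2.connectedComponentsWithStats(m.astype(np.uint8))
    for i in range(1,k):
        if s[i,4]>=lo and 200<c[i][0]<360 and 110<c[i][1]<270: print(name,s[i],pos(f,*c[i],z)[:2].round(1))
comps(im[...,0]-im[...,2]>45,'blue',40,70)
comps(im.min(2)>140,'white',60,70)
comps(im.max(2)<28,'dark',40,141)
comps(im[...,2]-im[...,0]>90,'amber/red',30,8)
E
python3 - <<'E'
from h import *
snap('top','top13');c=snap('side','side13')
u,v=pix('side13',[452,-133,141]).astype(int); print(u,v)
E
python3 g.py top13; python3 r.py side13
```

```text
ee_pos: [536.0, 83.2, 262.9]
force: [1.2, 0.2, 0.4]
time_s: 26.17
ee_pos: [534.4, 218.4, 262.0]
force: [-1.1, 1.4, 1.0]
226 213
bar (np.float32(-127.760704), (np.float32(510.04584), np.float32(-55.340652)), 222, np.float64(129.23372644943532), array([-5.52832213,  5.50829131]), np.int64(230), np.int64(270))
blue [272 228  15  15 168] [ 454.2 -132.9]
white [292 123  66   8 367] [ 760.1 -284. ]
white [268 161  14  14 151] [ 643.9 -122.2]
white [329 190  14  15 160] [ 558.6 -292.2]
dark [221 193  10   9  64] [559.1   8.3]
dark [289 193  14  16  75] [ 548.1 -176. ]
dark [280 227  12  24  44] [ 444.7 -153.5]
amber/red [230 199  41  33 209] [512.  -47.6]
side13 (np.float32(-93.16566), (np.float32(1030.2933), np.float32(-398.2867)), 428, np.float64(178.88292179344157), array([-20.40130989,  16.77225603]), np.int64(418), np.int64(480))
```

Lens overshot by about 1.2° (around 4 mm), with the top and wrist views agreeing. I'll nudge it back from the other side.

```bash

python3 -m handwheel '[{"angular":[0,0,0],"xyz":[0.0064,-0.0293,0],"hand":1},{"angular":[0,0,0],"xyz":[0.0064,-0.0293,0],"hand":1},{"angular":[0,0,0],"xyz":[0.0064,-0.0293,0],"hand":1},{"angular":[0,0,0],"xyz":[0.0064,-0.0293,0],"hand":1},{"angular":[0,0,0],"xyz":[0.0064,-0.0293,0],"hand":1}]'|sed -n '2p;4p'
python3 -m handwheel '[{"angular":[0,0,0],"xyz":[0.0064,-0.0293,0],"hand":1},{"angular":[0,0,0],"xyz":[0.0064,-0.0293,0],"hand":1},{"angular":[0,0,0],"xyz":[0.0064,-0.0293,0],"hand":1},{"angular":[0,0,0],"xyz":[0.0064,-0.0293,0],"hand":1},{"angular":[0,0,0],"xyz":[0,0,0],"hand":1}]'|sed -n '2p;4p'
python3 -m handwheel '[{"angular":[0,0,0],"xyz":[0,0,0],"hand":1},{"angular":[0,0,0],"xyz":[0,0,0],"hand":1},{"angular":[0,0,0],"xyz":[0,0,0],"hand":1}]'|sed -n '2p;4p'
```

```text
ee_pos: [503.9, 60.1, 263.5]
force: [0.3, 0.1, -0.1]
ee_pos: [476.9, -62.5, 264.0]
force: [0.6, -0.6, 0.4]
ee_pos: [479.0, -53.2, 263.9]
force: [0.3, 0.4, 0.4]
```

```bash

python3 -m handwheel '[{"angular":[0,0,0],"xyz":[0.005,0.01,0],"hand":1},{"angular":[0,0,0],"xyz":[0,0,0.03],"hand":1},{"angular":[0,0,0],"xyz":[0,0,0.03],"hand":1},{"angular":[0,0,0],"xyz":[0,0,0.03],"hand":1},{"angular":[0,0,0],"xyz":[0,0,0.02],"hand":1}]'|sed -n '2p;4p'
python3 -m handwheel '[{"angular":[0,0,0],"xyz":[0,0,0.01],"hand":1},{"angular":[0,0,0],"xyz":[0,0,0],"hand":1},{"angular":[0,0,0],"xyz":[0,0,0],"hand":1},{"angular":[0,0,0],"xyz":[0,0,0],"hand":1}]'|sed -n '2p;4p'
python3 - <<'E'
from h import *
snap('wrist','w14')
E
python3 r.py w14
```

```text
ee_pos: [472.9, -42.6, 151.5]
force: [-0.4, 0.4, -0.9]
ee_pos: [475.4, -43.6, 145.7]
force: [-0.8, -0.2, 1.1]
w14 (np.float32(-124.47237), (np.float32(475.5102), np.float32(-97.21312)), 1216, np.float64(26.15372716192254), array([-5.62018757,  5.27238058]), np.int64(103), np.int64(164))
```

```bash

python3 -m handwheel '[{"angular":[0,0,0],"xyz":[-0.0021,-0.0016,0],"hand":1},{"angular":[0,0,0],"xyz":[-0.0021,-0.0016,0],"hand":1},{"angular":[0,0,0],"xyz":[-0.0021,-0.0016,0],"hand":1},{"angular":[0,0,0],"xyz":[-0.0021,-0.0016,0],"hand":1},{"angular":[0,0,0],"xyz":[-0.0021,-0.0016,0],"hand":1}]'|sed -n '2p;4p'
python3 -m handwheel '[{"angular":[0,0,0],"xyz":[0,0,0],"hand":1},{"angular":[0,0,0],"xyz":[0,0,0],"hand":1}]'|sed -n '2p;4p'
python3 - <<'E'
from h import *
snap('wrist','w15');snap('top','top15')
E
python3 r.py w15;python3 g.py top15
```

```text
ee_pos: [485.0, -52.1, 144.5]
force: [-0.7, 0.4, -1.5]
ee_pos: [484.7, -52.0, 144.3]
force: [-0.7, -0.2, 0.1]
w15 (np.float32(-122.40628), (np.float32(478.29596), np.float32(-93.02429)), 1812, np.float64(41.296698128285726), array([-5.73408468,  5.31238147]), np.int64(118), np.int64(208))
bar (np.float32(-93.8255), (np.float32(537.4994), np.float32(-395.3158)), 39, np.float64(25.602638299869646), array([-4.86557753,  5.61338761]), np.int64(376), np.int64(386))
blue [272 228  15  15 169] [ 454.2 -132.8]
white [292 123  66   8 368] [ 760.1 -283.9]
white [267 161  15  14 156] [ 644.2 -122.3]
white [329 190  14  15 162] [ 558.7 -292.3]
dark [221 193  10  10  63] [559.   8.]
dark [289 194  14  14  67] [ 547.1 -176. ]
dark [279 227  13  24  44] [ 444.5 -153.3]
```

```bash

python3 -m handwheel '[{"angular":[0,0,0],"xyz":[-0.0012,-0.0008,0],"hand":1},{"angular":[0,0,0],"xyz":[-0.0012,-0.0008,0],"hand":1},{"angular":[0,0,0],"xyz":[-0.0012,-0.0008,0],"hand":1},{"angular":[0,0,0],"xyz":[0,0,0],"hand":1},{"angular":[0,0,0],"xyz":[0,0,0],"hand":1}]'|sed -n '2p;4p'
cat > off.py <<'E'
from r import *
a0=np.radians(-126.5); n=np.array([-np.sin(a0),np.cos(a0)]); c=np.array([477.,-95.])
for f in sys.argv[1:]:
    a,p,*_=red(f); t=np.array([np.cos(np.radians(a)),np.sin(np.radians(a))]); u=np.array([np.cos(a0),np.sin(a0)])
    p=np.array(p); k=((c-p)@u)/(t@u); print(f,a,((p+k*t)-c)@n)
E
python3 -c "
from h import *
snap('wrist','w16')"
python3 off.py w12 w14 w15 w16
```

```text
ee_pos: [488.4, -54.3, 144.3]
force: [-0.1, 0.6, -0.2]
w12 -127.775055 0.7863603050916376
w14 -124.47237 0.02446446171503205
w15 -122.40628 0.035408960136962854
w16 -121.44029 3.978621637817081
```

```bash

python3 -m handwheel '[{"angular":[0,0,0],"xyz":[0.004,0.003,0],"hand":1},{"angular":[0,0,0],"xyz":[0.004,0.003,0],"hand":1},{"angular":[0,0,0],"xyz":[0.004,0.003,0],"hand":1},{"angular":[0,0,0],"xyz":[0,0,-0.03],"hand":1},{"angular":[0,0,0],"xyz":[0,0,-0.03],"hand":1}]'|sed -n '2p;4p'
python3 -m handwheel '[{"angular":[0,0,0],"xyz":[0,0,-0.03],"hand":1},{"angular":[0,0,0],"xyz":[0,0,-0.03],"hand":1},{"angular":[0,0,0],"xyz":[0,0.03,0],"hand":1},{"angular":[0,0,0],"xyz":[0,0.03,0],"hand":1},{"angular":[0,0,0],"xyz":[0,0.03,0],"hand":1}]'|sed -n '2p;4p'
python3 -m handwheel '[{"angular":[0,0,0],"xyz":[-0.01,0.03,0],"hand":1},{"angular":[0,0,0],"xyz":[-0.01,0.03,0],"hand":1},{"angular":[0,0,0],"xyz":[-0.01,0.03,0],"hand":1},{"angular":[0,0,0],"xyz":[-0.01,0.03,0],"hand":1},{"angular":[0,0,0],"xyz":[-0.01,0.03,0],"hand":1}]'|sed -n '2p;4p'
python3 -m handwheel '[{"angular":[0,0,0],"xyz":[0,0,0],"hand":1},{"angular":[0,0,0],"xyz":[0,0,0],"hand":1},{"angular":[0,0,0],"xyz":[0,0,0],"hand":1}]'
python3 -c "
from h import *
snap('top','top17')"
python3 g.py top17
```

```text
ee_pos: [474.1, -44.6, 203.5]
force: [1.6, 0.0, -0.4]
ee_pos: [476.1, 45.9, 265.3]
force: [0.4, 1.1, -0.3]
ee_pos: [526.0, 196.6, 264.4]
force: [-0.3, 0.4, 0.7]
time_s: 30.8
ee_pos: [525.9, 194.2, 264.1]
ee_rot: [0.0, 1.0, -0.0, -0.0]
force: [-0.5, -0.3, 0.6]
grip_width: 0.001
grasp_force: 0.0
bar (np.float32(-126.08757), (np.float32(511.98166), np.float32(-56.878796)), 220, np.float64(129.77620360928654), array([-5.39959032,  5.48534135]), np.int64(230), np.int64(271))
blue [272 228  15  15 168] [ 454.1 -132.8]
white [292 123  67   8 371] [ 760.1 -284.3]
white [267 161  15  14 158] [ 644.2 -122.4]
white [329 190  14  15 163] [ 558.8 -292.4]
white [272 227  17  18  66] [ 448.9 -143.8]
dark [221 193  10   9  56] [559.1   8. ]
dark [289 193  14  16  58] [ 548.  -175.7]
dark [268 226  26  24  70] [ 443.3 -138.1]
amber/red [230 199  42  32 212] [513.6 -50. ]
```

The bar is at -126.1° against a target of about -126.4°, so the lens is within about 1.5 mm. The blue dish hasn't moved and the robot is clear, so I'm handing in.

```bash
python3 -c "
from cell import arm
print(arm.sign_off())"
```

```text
the job is handed in; nothing more can be done
None
```

The job is handed in at about 31 s: by my last camera measurements the blue dish is within about 1.5 mm of the window centre, and the lens within about 2 mm of centred above the dish, after I nudged it back from a 4 mm overshoot.

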